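Put the core bits back in their holders

TASK

Drilling is finished: put each of the four diamond core bits back into its own holder, the dish of the same colour as the bit's collar and cut to its diameter. Each bit must stand upright, mouth down, flat on the floor of the dish's recess. Do not let any bit fall over, and leave the amber jar standing where it is.

Things in the scene. Friction and masses are not known exactly. Their poses are not given: they have to be found in the camera images.
- bit_red: Core bit with a red collar, standing mouth down: round steel barrel 30 mm in diameter and 40 mm tall with a brass-coloured lower edge, then a red collar ring of the same 30 mm diameter from 40 to 44 mm height, then a plain round steel boss 20 mm in diameter from 44 to 82 mm height (the place to grip from above). Origin: centre of the underside; z up along its axis. Round, so its yaw is of no account. Loose, 0.1 to 0.5 kg.
- bit_yellow: Core bit with a yellow collar, standing mouth down: round steel barrel 42 mm in diameter and 40 mm tall with a brass-coloured lower edge, then a yellow collar ring of the same 42 mm diameter from 40 to 44 mm height, then a plain round steel boss 20 mm in diameter from 44 to 82 mm height (the place to grip from above). Origin: centre of the underside; z up along its axis. Round, so its yaw is of no account. Loose, 0.1 to 0.5 kg.
- bit_blue: Core bit with a blue collar, standing mouth down: round steel barrel 54 mm in diameter and 40 mm tall with a brass-coloured lower edge, then a blue collar ring of the same 54 mm diameter from 40 to 44 mm height, then a plain round steel boss 20 mm in diameter from 44 to 82 mm height (the place to grip from above). Origin: centre of the underside; z up along its axis. Round, so its yaw is of no account. Loose, 0.1 to 0.5 kg.
- bit_green: Core bit with a green collar, standing mouth down: round steel barrel 66 mm in diameter and 40 mm tall with a brass-coloured lower edge, then a green collar ring of the same 66 mm diameter from 40 to 44 mm height, then a plain round steel boss 20 mm in diameter from 44 to 82 mm height (the place to grip from above). Origin: centre of the underside; z up along its axis. Round, so its yaw is of no account. Loose, 0.1 to 0.5 kg.
- holder_red: Holder for the red bit: flat round red dish fixed to the bench, 62 mm outer diameter, 10 mm high, with a round recess 46 mm in diameter whose black floor is 4 mm above the bench (6 mm deep). Origin: centre of its underside, on the bench; z up. Round, so its yaw is of no account.
- holder_yellow: Holder for the yellow bit: flat round yellow dish fixed to the bench, 74 mm outer diameter, 10 mm high, with a round recess 58 mm in diameter whose black floor is 4 mm above the bench (6 mm deep). Origin: centre of its underside, on the bench; z up. Round, so its yaw is of no account.
- holder_blue: Holder for the blue bit: flat round blue dish fixed to the bench, 86 mm outer diameter, 10 mm high, with a round recess 70 mm in diameter whose black floor is 4 mm above the bench (6 mm deep). Origin: centre of its underside, on the bench; z up. Round, so its yaw is of no account.
- holder_green: Holder for the green bit: flat round green dish fixed to the bench, 98 mm outer diameter, 10 mm high, with a round recess 82 mm in diameter whose black floor is 4 mm above the bench (6 mm deep). Origin: centre of its underside, on the bench; z up. Round, so its yaw is of no account.
- jar: Small closed amber glass jar with a white cap, 40 mm in diameter, 50 mm tall, loose, to be left standing where it is. Origin: centre of its underside; z up.
There are look-alikes about, which are no part of the job. Leave any purple look-alike of the holder_yellow alone.

How it is judged:
At the end, for the whole second after the job is handed in: Each of the four bits stands at rest in the holder of its own colour: its axis within 12 mm of the holder's centre, its underside on the recess floor (1 to 7 mm above the bench, so not on the rim), upright within 0.08 rad (horizontal distance between bit_red and holder_red below 0.012 m and z of bit_red in the frame of holder_red between 0.001 and 0.007 m and angle between each of bit_red, bit_yellow, bit_blue, bit_green's own z axis and vertical below 0.08 rad and linear speed of each of bit_red, bit_yellow, bit_blue, bit_green below 0.02 m/s and angular speed of each of bit_red, bit_yellow, bit_blue, bit_green below 0.2 rad/s and horizontal distance between bit_yellow and holder_yellow below 0.012 m and z of bit_yellow in the frame of holder_yellow between 0.001 and 0.007 m and horizontal distance between bit_blue and holder_blue below 0.012 m and z of bit_blue in the frame of holder_blue between 0.001 and 0.007 m and horizontal distance between bit_green and holder_green below 0.012 m and z of bit_green in the frame of holder_green between 0.001 and 0.007 m); the robot touches nothing.
It fails at once if the red bit is tipped over (leans more than 60 degrees) (angle between bit_red's own z axis and vertical above 1.05 rad).
It fails at once if the yellow bit is tipped over (leans more than 60 degrees) (angle between bit_yellow's own z axis and vertical above 1.05 rad).
It fails at once if the blue bit is tipped over (leans more than 60 degrees) (angle between bit_blue's own z axis and vertical above 1.05 rad).
It fails at once if the green bit is tipped over (leans more than 60 degrees) (angle between bit_green's own z axis and vertical above 1.05 rad).
It fails at once if the jar is pushed more than 30 mm away or tipped (distance of jar from where it was at the start of the episode above 0.03 m or angle between jar's own z axis and vertical above 0.6 rad).
It also fails if it takes over 112 s, if anything falls off the work surface, if the arm or the gripper's body presses on something with over 40 N, if the wrist force passes 120 N, or if a joint passes its speed limit or range.

ROBOT

A 6-joint arm with a two-finger parallel gripper is mounted at the origin on the work surface. World frame = base frame: x ahead of the robot, y to its left, z up, the work surface at z = 0. Lengths are in m, angles in rad, forces in N, time in s.
With the tool pointing down it reaches from about 0.3 to 0.775 m from the base axis. Payload 14.6 kg.
Tool frame: the origin (TCP) lies between the finger pads; the fingertips stand 19 mm ahead of it and the grasp point (between the pads) is the TCP (ctrl.finger_overhang is the distance from the TCP to the fingertips, in m); z points along the fingers, y is the direction in which the jaws open and shut (so a half turn about z gives the same grasp; the last joint's range is limited). The gripper opens to 94 mm and grips with 3 to 60 N. Pads are 16 mm wide; open, the fingers measure 119 mm over their backs; the gripper's body (75 mm by 177 mm) begins 78 mm behind the grasp point.
Start: joints at [-1.399, 0.3, 1.521, -0, 1.321, -0.067], TCP at [0.13, -0.534, 0.224] pointing down, gripper open.
Joint ranges: [-3.03, 3.03], [-0.79, 2.21], [0.23, 2.52], [-1.04, 4.18], [0, 3.07], [-2.55, 2.55]. Speed limits (rad/s): [2.22, 2.22, 2.57, 3.14, 3.14, 3.14].

INTERFACE

Orientations are given as [roll, pitch, yaw] about the fixed x, y, z axes, in that order (R = Rz(yaw) Ry(pitch) Rx(roll)).
In Python, from station import ctrl gives the robot as it stands.
- The arm moves only by the tool send_rows, never from a script. Its argument "series" is a list of rows, each a list of 7 numbers: the turn, a rotation vector about the tool's x, y, z in degrees, then the shift along the tool's x, y, z in m, then the gripper's target within -1 to 1 (fully open at 1, half-way at 0, shut at -1). A call has 1 to 8 rows; each row is the pose to reach, as a shift and turn from the pose commanded when the call began, along the tool's axes at that moment; what a row does not reach only later rows make up. A row lasts 1/10 s, in which the tool goes at most 50 mm and 8.59 degrees, less where a joint would pass 70% of its speed; a pose out of reach is approached as far as the arm can. A call with a gripper value outside its range is refused whole. The fingers move at their own pace and stop on an object; "force" is the grip in N (left out, the last holds). Time passes only in rows, so rows that repeat a pose let the fingers close. It gives the time, the measured TCP pose, the force and the opening at its end, in the units of the state.
- ctrl.get_obs(): the state, without advancing time (a new reading comes with each control period).
- ctrl.camera(name): name is "scene" or "top"; returns a dict with "pixels" (420x560x3 uint8, red, green, blue), "z_map" (420x560 float32, m along the optical axis (not along the pixel's ray), 0 where there is no reading), "fov_y" (degrees; the focal length in pixels is half the picture's height over the tangent of half this angle, whatever the lens; pixels are square), "cx", "cy" (the principal point, pixels), "R" (3x3) and "t" (3): a world point X has camera coordinates R X + t. Camera axes: x right, y down, z forward; pixel columns grow to the right and rows downward; lengths in m; the calibration is good to about 2 mm. A picture is of the moment at which its call begins.
- ctrl.hand_in(): hands the job in, once; it reports no verdict.
The state is a dict: "time_s": time; "qpos": joint angles; "joint_vel": joint speeds; "tau": joint torques, N m; "ee_pos": TCP position; "eef_rot": TCP orientation; "force": force on the tool from outside, world axes, zero at the start; "moment": the same for the moment, N m; "grip_width": finger opening in m.
Only numpy, scipy, OpenCV 4.12 (cv2) and the standard library are available. Lean on these libraries where they do the work, as an engineer would, in place of code of your own. Each camera call takes 0.05 s, during which the arm holds its last target.

## Working session

There is one attempt and no reset: what is moved stays moved. The work goes in short steps, Python scripts to look and compute and a tool call to move; the robot and the scene stay as the last step left them, time stands still between calls to the robot, and variables do not carry over. Pictures are saved under pics/ and viewed, and the job is handed in when it is done.

Besides the shell and the picture viewer there is one more tool, called after ">>>" as name([rows], argument=value, ...), one row to a line, values as JSON. send_rows: Moves the arm, as the interface text tells. Its arguments: {"type":"object","properties":{"series":{"type":"array"},"force":{"type":"number"}},"required":["series"]}

```bash
ls; mkdir -p pics; python3 - <<'E'
from station import ctrl
import cv2,numpy as np
for n in("scene","top"):
    c=ctrl.camera(n);np.savez(f"pics/{n}0.npz",**c)
    cv2.imwrite(f"pics/{n}0.png",c["pixels"][:,:,::-1])
    print(n,c["fov_y"],c["cx"],c["cy"],c["R"].round(3).tolist(),c["t"].round(3))
o=ctrl.get_obs();print({k:np.round(v,3) for k,v in o.items()},ctrl.finger_overhang)
E
```

```text
pics
scene 55.807791483863014 283.0451325231756 212.37846294482011 [[0.088, 0.996, -0.009], [0.735, -0.071, -0.674], [-0.672, 0.052, -0.739]] [-0.069 -0.398  1.241]
top 49.382623234147545 281.0919002517062 206.42611427238916 [[0.009, -0.999, 0.031], [-0.984, -0.015, -0.176], [0.177, -0.029, -0.984]] [-0.023  0.54   0.9  ]
{'time_s': np.float64(0.1), 'qpos': array([-1.399,  0.3  ,  1.522, -0.   ,  1.321, -0.067]), 'joint_vel': array([-0.001, -0.002, -0.001, -0.001,  0.001, -0.001]), 'tau': array([ 1.0000e-03, -5.3264e+01, -3.5328e+01,  7.1000e-02,  2.4000e-02,
       -0.0000e+00]), 'ee_pos': array([ 0.13 , -0.534,  0.224]), 'eef_rot': array([-3.141, -0.   ,  0.239]), 'force': array([-0.589,  0.049, -0.459]), 'moment': array([ 0.051, -0.003, -0.009]), 'grip_width': np.float64(0.094)} 0.019
```

View pics/scene0.png

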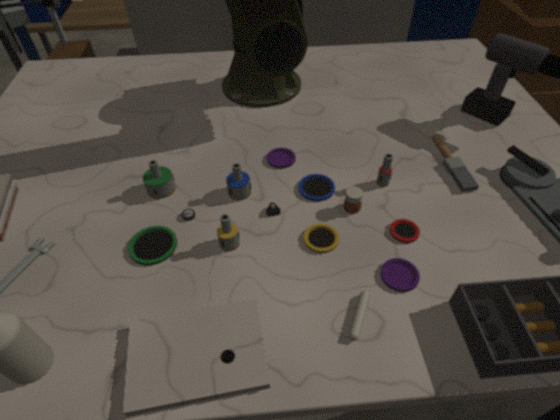

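View pics/top0.png

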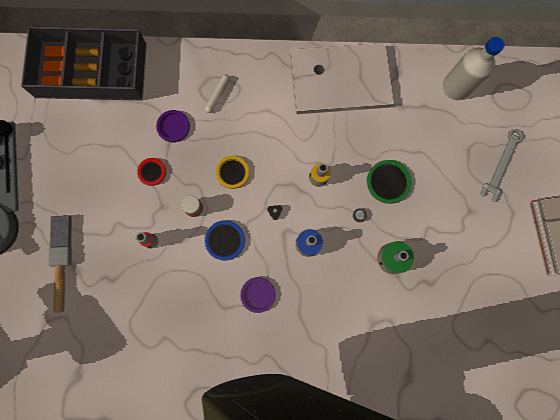

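Top view: bits red (147,240), yellow (320,175), blue (310,242) and green (397,257). Holders red (152,171), yellow (232,171), blue (225,240) and green (389,181). The jar is at (192,206). Look-alikes are purple dishes at (173,125) and (258,294), a steel nut at (360,214) and a black knob at (275,212). Next I'll measure positions.

```bash
cat > h.py <<'E'
import cv2,numpy as np
from scipy.optimize import least_squares
def ray(c,uv,z):
    uv=np.atleast_2d(uv).astype(float)
    f=c["pixels"].shape[0]/2/np.tan(np.radians(float(c["fov_y"]))/2)
    d=np.c_[(uv[:,0]-c["cx"])/f,(uv[:,1]-c["cy"])/f,np.ones(len(uv))]@c["R"]
    o=-c["R"].T@c["t"]
    s=(z-o[2])/d[:,2]
    return (o+d*s[:,None])[:,:2]
def pix(c,X):
    f=c["pixels"].shape[0]/2/np.tan(np.radians(float(c["fov_y"]))/2)
    p=c["R"]@np.asarray(X)+c["t"]
    return p[:2]/p[2]*f+[c["cx"],c["cy"]]
HUE={"red":(174,6),"yellow":(20,32),"blue":(105,122),"green":(50,85)}
def blobs(c,col):
    h=cv2.cvtColor(c["pixels"],cv2.COLOR_RGB2HSV);a,b=HUE[col]
    H=h[:,:,0]
    m=((H>=a)&(H<=b)) if a<b else ((H>=a)|(H<=b))
    m=(m&(h[:,:,1]>120)&(h[:,:,2]>40)).astype(np.uint8)
    n,l,s,ce=cv2.connectedComponentsWithStats(m,connectivity=8)
    out=[]
    for i in range(1,n):
        if s[i,4]>=25: out.append((ce[i],s[i],(l==i)))
    return out
def circ(c,mask,z,R=None):
    cs,_=cv2.findContours(mask.astype(np.uint8),cv2.RETR_EXTERNAL,cv2.CHAIN_APPROX_NONE)
    p=cv2.convexHull(max(cs,key=len))[:,0]
    w=ray(c,p,z);m=w.mean(0)
    r=least_squares(lambda q:np.hypot(*(w-q[:2]).T)-q[2],[*m,.03],loss="soft_l1",f_scale=.001).x
    return r
E
python3 - <<'E'
from h import *
for n in("scene","top"):
    c=dict(np.load(f"pics/{n}0.npz"))
    for col in HUE:
        for ce,s,m in blobs(c,col):
            if s[4]<3000 : print(n,col,ce.round(),s[4],"z10",circ(c,m,.01).round(4),"z42",circ(c,m,.042).round(4))
c=dict(np.load("pics/top0.npz"));p=c["pixels"][:,:,::-1]
cv2.imwrite("pics/crop1.png",cv2.resize(p[140:290,120:430],None,fx=2.5,fy=2.5,interpolation=cv2.INTER_CUBIC))
E
```

```text
scene red [385. 171.] 46 z10 [0.438  0.2775 0.0145] z42 [0.4728 0.2623 0.0138]
scene red [404. 231.] 336 z10 [0.6263 0.2674 0.0309] z42 [0.6517 0.2528 0.0293]
scene yellow [227. 232.] 166 z10 [ 0.5922 -0.1007  0.021 ] z42 [ 0.6193 -0.0969  0.02  ]
scene yellow [321. 238.] 409 z10 [0.6288 0.0917 0.0367] z42 [0.6541 0.0858 0.0349]
scene blue [238. 181.] 174 z10 [ 0.4359 -0.0772  0.0259] z42 [ 0.4709 -0.0745  0.0246]
scene blue [315. 189.] 258 z10 [0.4793 0.1041 0.0409] z42 [0.5121 0.0977 0.0388]
scene green [158. 177.] 233 z10 [ 0.4057 -0.2689  0.0314] z42 [ 0.4422 -0.2566  0.0298]
scene green [151. 247.] 354 z10 [ 0.6139 -0.2522  0.0466] z42 [ 0.6399 -0.2408  0.0443]
top red [151. 171.] 363 z10 [0.6209 0.2661 0.0307] z42 [0.6127 0.2577 0.0297]
top red [148. 240.] 69 z10 [0.4734 0.2686 0.0151] z42 [0.4701 0.2601 0.0146]
top yellow [232. 171.] 384 z10 [0.6234 0.0904 0.0364] z42 [0.6151 0.0878 0.0352]
top yellow [319. 174.] 184 z10 [ 0.6247 -0.1022  0.0213] z42 [ 0.6164 -0.0984  0.0206]
top blue [494.  45.] 249 z10 [ 0.9385 -0.5133  0.0223] z42 [ 0.9198 -0.496   0.0216]
top blue [225. 240.] 429 z10 [0.4736 0.1027 0.0418] z42 [0.4703 0.0997 0.0404]
top blue [309. 242.] 405 z10 [ 0.4715 -0.0786  0.0271] z42 [ 0.4683 -0.0757  0.0262]
top green [390. 181.] 492 z10 [ 0.6077 -0.2533  0.0481] z42 [ 0.5999 -0.2446  0.0465]
top green [397. 257.] 619 z10 [ 0.442  -0.2669  0.0331] z42 [ 0.4397 -0.2577  0.032 ]
```

View pics/crop1.png

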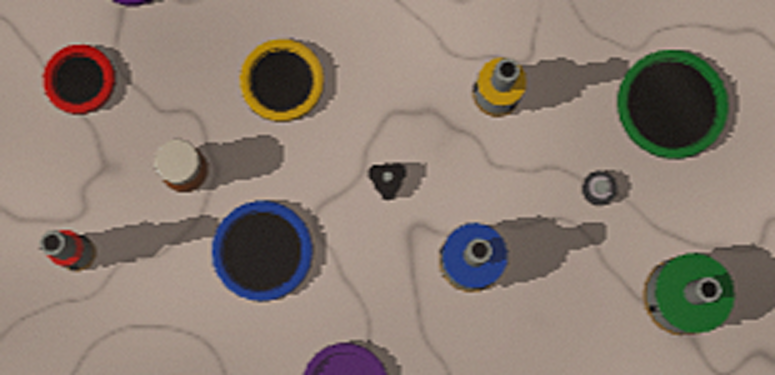

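The crop confirms the choice. The four coloured-collar bits stand free, the four coloured dishes have black floors, and the purple dishes, nut and knob are not targets. Both views agree within about 5 mm. I'll start with green, squaring the tool to yaw 0 on the way.

>>> send_rows([
  [0, 0, 2, 0.035, -0.018, 0, 1],
  [0, 0, 4, 0.075, -0.04, 0, 1],
  [0, 0, 6, 0.115, -0.061, 0.005, 1],
  [0, 0, 8, 0.155, -0.082, 0.01, 1],
  [0, 0, 10, 0.195, -0.104, 0.015, 1],
  [0, 0, 12, 0.235, -0.125, 0.018, 1],
  [0, 0, 13.69, 0.27, -0.144, 0.02, 1],
  [0, 0, 13.69, 0.3, -0.16, 0.02, 1],
], force=25)

```text
time_s: 0.9
ee_pos: [0.3849, -0.3062, 0.204]
eef_rot: [-3.141, 0.001, -0.0]
force: [-0.1, -0.7, 1.1]
grip_width: 0.0938
```

>>> send_rows([
  [0, 0, 0, 0.03, -0.025, 0, 1],
  [0, 0, 0, 0.057, -0.05, 0.01, 1],
  [0, 0, 0, 0.057, -0.05, 0.03, 1],
  [0, 0, 0, 0.057, -0.05, 0.06, 1],
  [0, 0, 0, 0.057, -0.05, 0.09, 1],
  [0, 0, 0, 0.057, -0.05, 0.115, 1],
  [0, 0, 0, 0.057, -0.05, 0.13, 1],
  [0, 0, 0, 0.057, -0.05, 0.136, 1],
])

```text
time_s: 1.7
ee_pos: [0.44, -0.2575, 0.0668]
eef_rot: [-3.14, 0.002, -0.0]
force: [-0.6, 0.1, 0.7]
grip_width: 0.0941
```

```bash
python3 - <<'E'
from h import *
from station import ctrl
c=ctrl.camera("scene");print(ctrl.get_obs()["ee_pos"],ctrl.get_obs()["force"])
p=c["pixels"][:,:,::-1]
cv2.imwrite("pics/g1.png",cv2.resize(p[100:230,90:240],None,fx=4,fy=4,interpolation=cv2.INTER_CUBIC))
E
```

```text
[ 0.44012125 -0.25757353  0.06684622] [-0.01145162  0.43146795 -0.33930987]
```

View pics/g1.png

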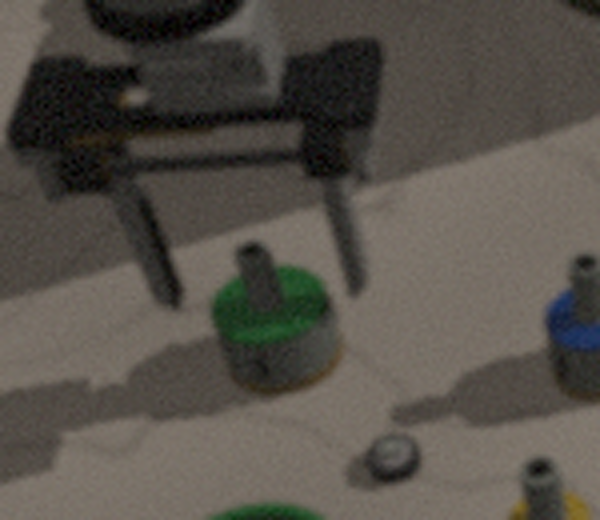

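The open fingers straddle the green boss, with tips at about crop (175,300) and (355,290) and the boss base at (268,300). Closing now.

>>> send_rows([
  [0, 0, 0, 0, 0, -0.001, 0],
  [0, 0, 0, 0, 0, -0.001, -0.5],
  [0, 0, 0, 0, 0, -0.001, -0.6],
  [0, 0, 0, 0, 0, -0.001, -0.8],
  [0, 0, 0, 0, 0, -0.001, -1],
  [0, 0, 0, 0, 0, -0.001, -1],
  [0, 0, 0, 0, 0, -0.001, -1],
  [0, 0, 0, 0, 0, -0.001, -1],
], force=30)

```text
time_s: 2.55
ee_pos: [0.4407, -0.2579, 0.0694]
eef_rot: [-3.142, 0.0, -0.0]
force: [-0.4, 0.2, 0.8]
grip_width: 0.0332
```

>>> send_rows([
  [0, 0, 0, 0, 0, 0, -1],
  [0, 0, 0, 0, 0, 0, -1],
  [0, 0, 0, 0, 0, 0, -1],
  [0, 0, 0, 0, 0, 0, -1],
  [0, 0, 0, 0, 0, 0, -1],
  [0, 0, 0, 0, 0, -0.003, -1],
  [0, 0, 0, 0, 0, -0.01, -1],
  [0, 0, 0, 0, 0, -0.025, -1],
])

```text
time_s: 3.35
ee_pos: [0.4402, -0.2577, 0.0942]
eef_rot: [-3.14, 0.002, -0.0]
force: [0.1, 1.0, -4.0]
grip_width: 0.0195
```

```bash
python3 - <<'E'
from h import *
from station import ctrl
a=ctrl.camera("scene");b=ctrl.camera("top");print(ctrl.get_obs()["ee_pos"],ctrl.get_obs()["force"])
k=lambda c,y,x:cv2.resize(c["pixels"][y:y+130,x:x+130,::-1],(390,390),interpolation=cv2.INTER_CUBIC)
cv2.imwrite("pics/g2.png",np.hstack([k(a,110,90),k(b,190,330)]))
E
```

```text
[ 0.44144584 -0.25849078  0.09626238] [ 0.0988159  -0.6117378  -3.94468481]
```

View pics/g2.png

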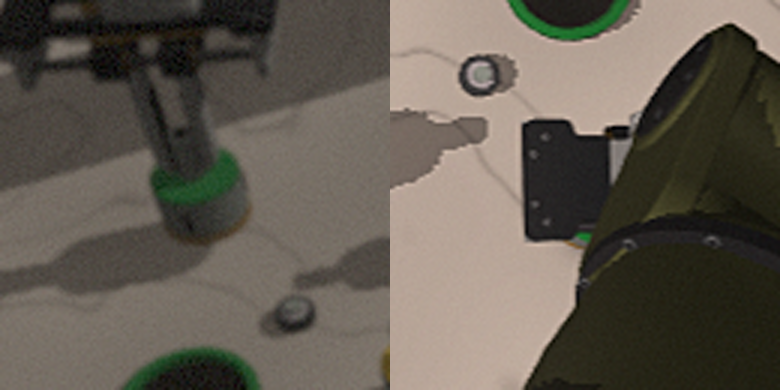

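>>> send_rows([
  [0, 0, 0, 0.005, 0, -0.02, -1],
  [0, 0, 0, 0.025, 0, -0.03, -1],
  [0, 0, 0, 0.055, -0.002, -0.03, -1],
  [0, 0, 0, 0.09, -0.004, -0.03, -1],
  [0, 0, 0, 0.125, -0.005, -0.03, -1],
  [0, 0, 0, 0.155, -0.005, -0.03, -1],
  [0, 0, 0, 0.167, -0.005, -0.03, -1],
  [0, 0, 0, 0.17, -0.005, -0.03, -1],
])

```text
time_s: 4.25
ee_pos: [0.6114, -0.2526, 0.1232]
eef_rot: [-3.141, 0.001, 0.001]
force: [-1.9, -0.0, -4.2]
grip_width: 0.0196
```

```bash
cat >> h.py <<'E'
def look(col,zb,name,crop=True):
    """held bit: collar top at zb+.044 ; prints collar centre from scene, and holder"""
    from station import ctrl
    a=ctrl.camera("scene");b=ctrl.camera("top");o=ctrl.get_obs();print(o["ee_pos"].round(4),o["force"].round(1),round(float(o["grip_width"]),4))
    for n,c in(("scene",a),("top",b)):
        for ce,s,m in blobs(c,col):
            if s[4]<1500: print(n,ce.round(),s[4],"collar",circ(c,m,zb+.042).round(4),"rim",circ(c,m,.01).round(4))
    def k(c):
        u,v=pix(c,[*o["ee_pos"][:2],.05]).astype(int);x=int(np.clip(u-65,0,430));y=int(np.clip(v-65,0,290))
        return cv2.resize(c["pixels"][y:y+130,x:x+130,::-1],(390,390),interpolation=cv2.INTER_CUBIC)
    cv2.imwrite(f"pics/{name}.png",np.hstack([k(a),k(b)]))
E
python3 -c "
from h import *
look('green',.056,'g3')"
```

```text
[ 0.6104 -0.2529  0.1237] [-0.8  1.1 -3.9] 0.0194
scene [143. 220.] 294 collar [ 0.6157 -0.2498  0.0298] rim [ 0.5329 -0.2859  0.0346]
scene [158. 252.] 226 collar [ 0.6866 -0.2198  0.0396] rim [ 0.6152 -0.2511  0.046 ]
top [371. 185.] 119 collar [ 0.5865 -0.2253  0.04  ] rim [ 0.6078 -0.249   0.0441]
top [387. 173.] 61 collar [ 0.6015 -0.2275  0.0109] rim [ 0.6243 -0.2512  0.012 ]
```

View pics/g3.png

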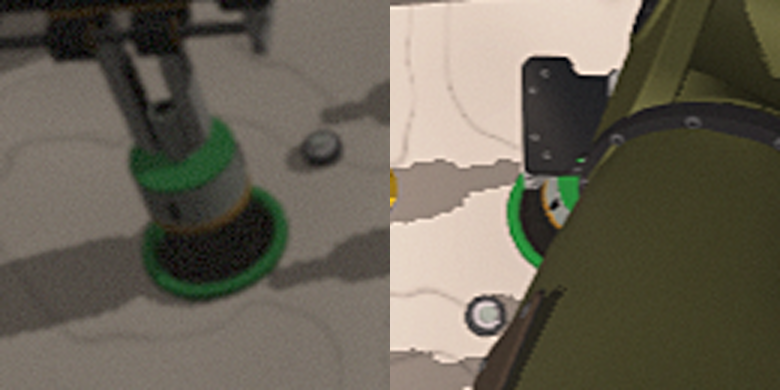

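Green is held upright above its dish. In the scene view the collar centre is at (.616,-.250) and the dish at (.614,-.252), so I can lower it.

>>> send_rows([
  [0, 0, 0, 0, 0, 0.01, -1],
  [0, 0, 0, 0, 0, 0.025, -1],
  [0, 0, 0, 0, 0, 0.036, -1],
  [0, 0, 0, 0, 0, 0.042, -1],
  [0, 0, 0, 0, 0, 0.045, -1],
  [0, 0, 0, 0, 0, 0.047, -1],
  [0, 0, 0, 0, 0, 0.048, -1],
  [0, 0, 0, 0, 0, 0.049, -1],
])

```text
time_s: 5.15
ee_pos: [0.6109, -0.2531, 0.0758]
eef_rot: [3.141, -0.001, -0.0]
force: [0.2, -0.0, -3.6]
grip_width: 0.0194
```

>>> send_rows([
  [0, 0, 0, 0, 0, 0.001, -1],
  [0, 0, 0, 0, 0, 0.002, -1],
  [0, 0, 0, 0, 0, 0.002, -1],
])

```text
time_s: 5.45
ee_pos: [0.6108, -0.253, 0.0735]
eef_rot: [3.142, -0.0, -0.0]
force: [1.0, 0.2, -3.6]
grip_width: 0.0194
```

```bash
python3 -c "
from h import *
look('green',.004,'g4')"
```

```text
[ 0.6108 -0.253   0.0735] [-0.3  0.2 -3.8] 0.0192
scene [149. 237.] 282 collar [ 0.6119 -0.255   0.0327] rim [ 0.5807 -0.2687  0.0345]
scene [161. 252.] 203 collar [ 0.6446 -0.238   0.043 ] rim [ 0.6154 -0.2508  0.0455]
scene [132. 253.] 29 collar [ 0.6486 -0.2543  0.0275] rim [ 0.6196 -0.268   0.0292]
top [381. 179.] 40 collar [ 0.602  -0.2284  0.0086] rim [ 0.6108 -0.2376  0.0089]
top [371. 188.] 67 collar [ 0.5907 -0.2215  0.0241] rim [ 0.5992 -0.2305  0.0251]
```

View pics/g4.png

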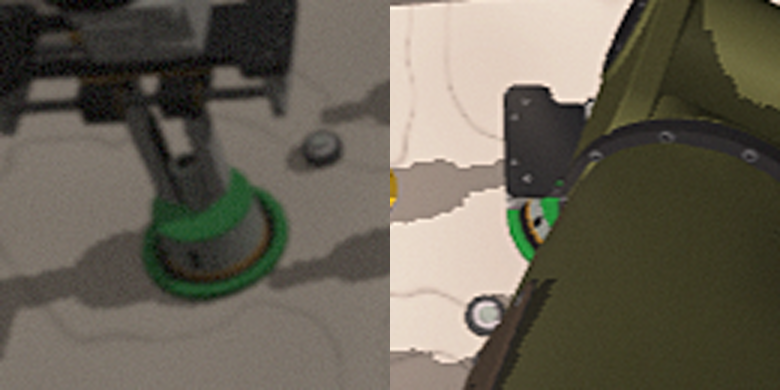

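Green is centred over its recess but still hanging, with force −3.8 N. I'll lower it until contact.

>>> send_rows([
  [0, 0, 0, 0, 0, 0.001, -1],
  [0, 0, 0, 0, 0, 0.001, -1],
  [0, 0, 0, 0, 0, 0.002, -1],
  [0, 0, 0, 0, 0, 0.002, -1],
])

```text
time_s: 5.95
ee_pos: [0.611, -0.2531, 0.0734]
eef_rot: [3.141, -0.001, -0.0]
force: [-6.6, 3.4, 13.4]
grip_width: 0.0193
```

>>> send_rows([
  [0, 0, 0, 0, 0, -0.001, -1],
  [0, 0, 0, 0, 0, -0.001, -0.4],
  [0, 0, 0, 0, 0, -0.001, 0],
  [0, 0, 0, 0, 0, -0.001, 0.2],
  [0, 0, 0, 0, 0, -0.001, 0.2],
  [0, 0, 0, 0, 0, -0.001, 0.2],
  [0, 0, 0, 0, 0, -0.001, 0.2],
  [0, 0, 0, 0, 0, -0.02, 0.2],
])

```text
time_s: 6.75
ee_pos: [0.6096, -0.2525, 0.0891]
eef_rot: [-3.14, 0.004, -0.0]
force: [0.3, -0.6, 0.0]
grip_width: 0.0568
```

```bash
python3 -c "
from h import *
look('green',.004,'g5')"
```

```text
[ 0.6117 -0.2534  0.0936] [-0.   0.1  0.4] 0.056
scene [149. 234.] 349 collar [ 0.6125 -0.252   0.0304] rim [ 0.5814 -0.2657  0.0322]
scene [158. 252.] 221 collar [ 0.6443 -0.2382  0.0434] rim [ 0.6151 -0.2509  0.0459]
top [371. 187.] 89 collar [ 0.5972 -0.2365  0.0394] rim [ 0.6059 -0.2461  0.041 ]
top [382. 180.] 55 collar [ 0.6007 -0.23    0.0104] rim [ 0.6095 -0.2393  0.0108]
```

View pics/g5.png

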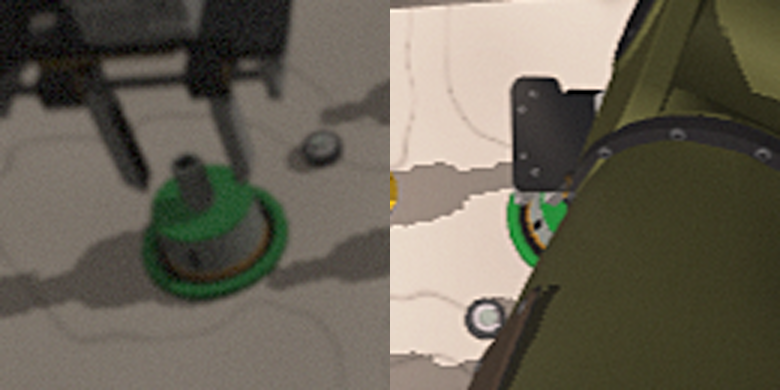

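Green stands in its recess. Next is the yellow bit.

>>> send_rows([
  [0, 0, 0, 0, 0, -0.03, 0.2],
  [0, 0, 0, 0, -0.02, -0.05, 0.2],
  [0, 0, 0, 0.003, -0.06, -0.05, 0.2],
  [0, 0, 0, 0.006, -0.1, -0.05, 0.2],
  [0, 0, 0, 0.006, -0.135, -0.05, 0.2],
  [0, 0, 0, 0.006, -0.155, -0.05, 0.2],
  [0, 0, 0, 0.006, -0.155, -0.03, 0.2],
  [0, 0, 0, 0.006, -0.155, -0.01, 0.2],
])

```text
time_s: 7.65
ee_pos: [0.617, -0.0972, 0.1009]
eef_rot: [3.141, -0.001, 0.001]
force: [0.2, -0.2, -0.2]
grip_width: 0.0564
```

```bash
python3 -c "
from h import *
look('yellow',.0,'y1')"
```

```text
[ 0.6155 -0.0975  0.0984] [-0.7 -0.2 -0.4] 0.0566
scene [227. 232.] 163 collar [ 0.6192 -0.0972  0.02  ] rim [ 0.592  -0.101   0.0211]
scene [321. 238.] 410 collar [0.6542 0.0857 0.0346] rim [0.6289 0.0915 0.0365]
top [232. 171.] 382 collar [0.615  0.0878 0.0352] rim [0.6233 0.0904 0.0364]
```

View pics/y1.png

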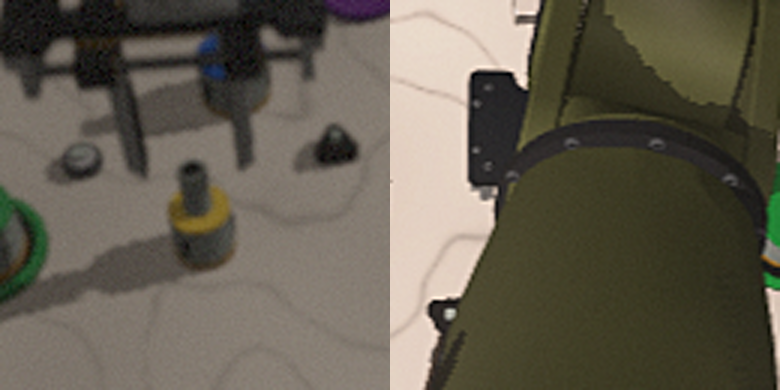

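The fingers straddle the yellow boss at (193,175). I'll lower and close.

>>> send_rows([
  [0, 0, 0, 0.001, 0, 0.015, 0.2],
  [0, 0, 0, 0.001, 0, 0.025, 0.2],
  [0, 0, 0, 0.001, 0, 0.031, 0],
  [0, 0, 0, 0.001, 0, 0.031, -0.5],
  [0, 0, 0, 0.001, 0, 0.031, -1],
  [0, 0, 0, 0.001, 0, 0.031, -1],
  [0, 0, 0, 0.001, 0, 0.031, -1],
  [0, 0, 0, 0.001, 0, 0.031, -1],
])

```text
time_s: 8.55
ee_pos: [0.618, -0.0981, 0.0709]
eef_rot: [3.141, -0.001, -0.0]
force: [0.2, 0.1, 1.7]
grip_width: 0.0194
```

>>> send_rows([
  [0, 0, 0, 0, 0, 0, -1],
  [0, 0, 0, 0, 0, 0, -1],
  [0, 0, 0, 0, 0, 0, -1],
  [0, 0, 0, 0, 0, 0, -1],
  [0, 0, 0, 0, 0, 0, -1],
])

```text
time_s: 9.05
ee_pos: [0.618, -0.0981, 0.0709]
eef_rot: [3.141, -0.001, -0.0]
force: [-0.1, 0.2, 5.4]
grip_width: 0.0193
```

>>> send_rows([
  [0, 0, 0, 0, 0, -0.015, -1],
  [0, 0, 0, 0, 0, -0.04, -1],
  [0, 0, 0, 0, -0.02, -0.05, -1],
  [0, 0, 0, 0.004, -0.055, -0.05, -1],
  [0, 0, 0, 0.008, -0.095, -0.05, -1],
  [0, 0, 0, 0.008, -0.135, -0.05, -1],
  [0, 0, 0, 0.008, -0.17, -0.05, -1],
  [0, 0, 0, 0.008, -0.189, -0.05, -1],
])

```text
time_s: 9.85
ee_pos: [0.6253, 0.0938, 0.121]
eef_rot: [-3.141, 0.0, 0.002]
force: [0.5, -1.5, -2.3]
grip_width: 0.0192
```

>>> send_rows([
  [0, 0, 0, 0, 0, 0.01, -1],
  [0, 0, 0, 0, 0, 0.022, -1],
  [0, 0, 0, 0, 0, 0.03, -1],
])

```text
time_s: 10.15
ee_pos: [0.6253, 0.0899, 0.0889]
eef_rot: [3.141, 0.002, -0.001]
force: [0.5, 0.2, -1.8]
grip_width: 0.0193
```

```bash
python3 -c "
from h import *
look('yellow',.020,'y2')"
```

```text
[0.6251 0.0899 0.0886] [ 0.   0.  -2.1] 0.0195
scene [323. 224.] 121 collar [0.63   0.0907 0.0179] rim [0.5853 0.1009 0.0196]
scene [321. 242.] 300 collar [0.6705 0.0822 0.0331] rim [0.6295 0.0917 0.036 ]
```

View pics/y2.png

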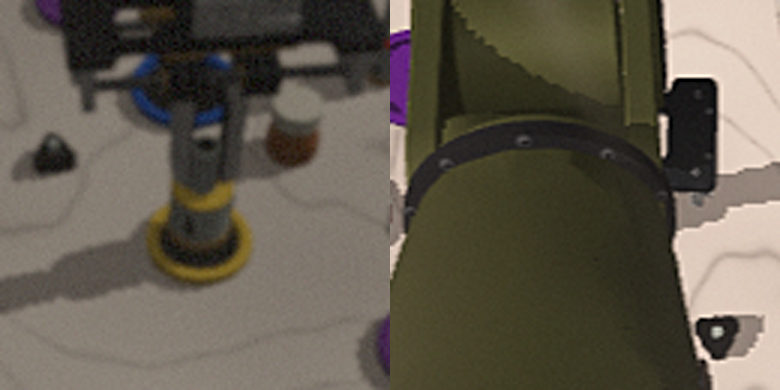

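Yellow is aligned: collar at (.630,.091) against the dish at (.629,.092). Lowering it.

>>> send_rows([
  [0, 0, 0, 0, 0, 0.006, -1],
  [0, 0, 0, 0, 0, 0.01, -1],
  [0, 0, 0, 0, 0, 0.012, -1],
  [0, 0, 0, 0, 0, 0.013, -1],
  [0, 0, 0, 0, 0, 0.0135, -1],
  [0, 0, 0, 0, 0, 0.014, -1],
  [0, 0, 0, 0, 0, 0.014, -1],
])

```text
time_s: 10.95
ee_pos: [0.6258, 0.091, 0.0765]
eef_rot: [-3.142, -0.0, -0.0]
force: [0.1, 0.7, -2.6]
grip_width: 0.0196
```

>>> send_rows([
  [0, 0, 0, 0, 0, 0.001, -1],
  [0, 0, 0, 0, 0, 0.001, -1],
  [0, 0, 0, 0, 0, 0.002, -1],
  [0, 0, 0, 0, 0, 0.002, -1],
])

```text
time_s: 11.35
ee_pos: [0.626, 0.091, 0.0749]
eef_rot: [-3.142, -0.001, -0.0]
force: [-0.9, -0.7, 2.5]
grip_width: 0.0193
```

>>> send_rows([
  [0, 0, 0, 0, 0, 0, -0.4],
  [0, 0, 0, 0, 0, 0, 0],
  [0, 0, 0, 0, 0, 0, 0.2],
  [0, 0, 0, 0, 0, 0, 0.2],
  [0, 0, 0, 0, 0, 0, 0.2],
  [0, 0, 0, 0, 0, -0.005, 0.2],
  [0, 0, 0, 0, 0, -0.025, 0.2],
  [0, 0, 0, 0, 0, -0.05, 0.2],
])

```text
time_s: 12.15
ee_pos: [0.6253, 0.091, 0.1245]
eef_rot: [3.141, 0.002, -0.0]
force: [1.0, -0.5, 0.3]
grip_width: 0.0564
```

```bash
python3 -c "
from h import *
look('yellow',.004,'y3')"
```

```text
[0.6272 0.0912 0.1283] [ 0.9 -0.1  0.1] 0.0565
scene [321. 236.] 475 collar [0.6511 0.0867 0.0391] rim [0.6223 0.0934 0.0415]
top [166. 106.] 32 collar [0.7524 0.2914 0.0639] rim [0.767  0.3022 0.0663]
```

View pics/y3.png

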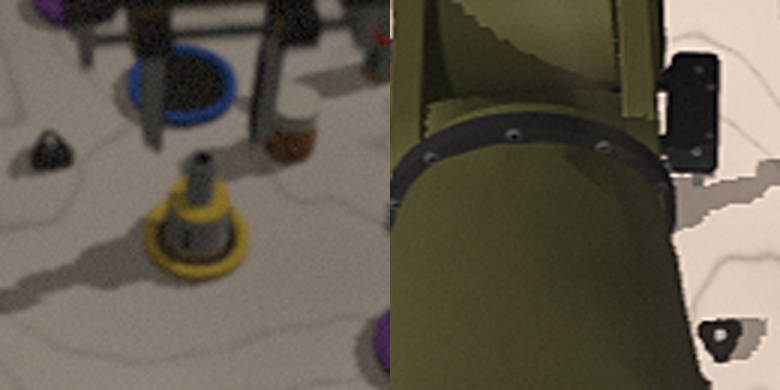

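Yellow stands in its dish. Next is the red bit.

>>> send_rows([
  [0, 0, 0, -0.02, -0.02, -0.015, 0.2],
  [0, 0, 0, -0.045, -0.05, -0.015, 0.2],
  [0, 0, 0, -0.075, -0.083, -0.015, 0.2],
  [0, 0, 0, -0.105, -0.116, -0.015, 0.2],
  [0, 0, 0, -0.135, -0.148, -0.015, 0.2],
  [0, 0, 0, -0.1545, -0.17, -0.015, 0.2],
  [0, 0, 0, -0.1545, -0.17, 0.01, 0.2],
  [0, 0, 0, -0.1545, -0.17, 0.025, 0.2],
])

```text
time_s: 13.05
ee_pos: [0.4703, 0.2616, 0.0983]
eef_rot: [3.141, 0.0, 0.002]
force: [-0.2, 0.1, 0.0]
grip_width: 0.0563
```

```bash
python3 -c "
from h import *
look('red',.0,'r1')"
```

```text
[0.4702 0.2607 0.0975] [-0.1  0.9 -0.1] 0.0566
scene [385. 171.] 45 collar [0.4734 0.2622 0.0137] rim [0.4385 0.2774 0.0144]
scene [404. 230.] 332 collar [0.6515 0.2527 0.0291] rim [0.6261 0.2674 0.0306]
top [151. 171.] 366 collar [0.6127 0.2577 0.0297] rim [0.6209 0.2661 0.0307]
```

View pics/r1.png

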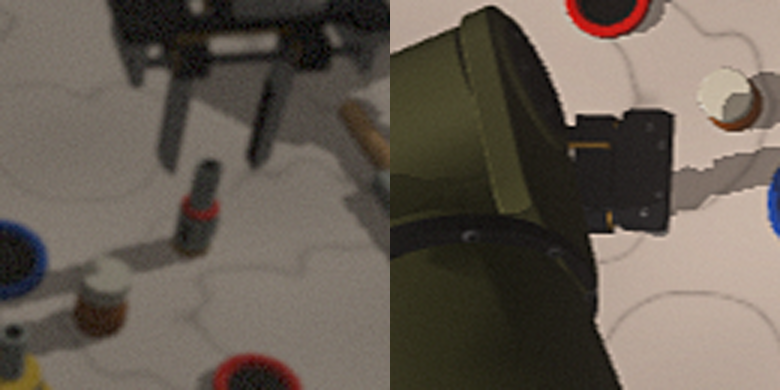

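The fingers straddle the red boss at (210,165). Lowering and gripping.

>>> send_rows([
  [0, 0, 0, 0.001, 0, 0.015, 0.2],
  [0, 0, 0, 0.001, 0, 0.025, 0.2],
  [0, 0, 0, 0.001, 0, 0.03, 0],
  [0, 0, 0, 0.001, 0, 0.03, -0.5],
  [0, 0, 0, 0.001, 0, 0.03, -1],
  [0, 0, 0, 0.001, 0, 0.03, -1],
  [0, 0, 0, 0.001, 0, 0.03, -1],
  [0, 0, 0, 0.001, 0, 0.03, -1],
])

```text
time_s: 13.95
ee_pos: [0.4725, 0.2611, 0.0699]
eef_rot: [-3.141, -0.001, -0.0]
force: [0.1, -0.7, 2.3]
grip_width: 0.0197
```

>>> send_rows([
  [0, 0, 0, 0, 0, 0, -1],
  [0, 0, 0, 0, 0, 0, -1],
  [0, 0, 0, 0, 0, 0, -1],
  [0, 0, 0, 0, 0, 0, -1],
  [0, 0, 0, 0, 0, 0, -1],
])

```text
time_s: 14.45
ee_pos: [0.4725, 0.2611, 0.0699]
eef_rot: [-3.141, -0.001, -0.0]
force: [-1.7, -1.5, 5.9]
grip_width: 0.0191
```

>>> send_rows([
  [0, 0, 0, 0, 0, -0.02, -1],
  [0, 0, 0, 0.005, 0, -0.045, -1],
  [0, 0, 0, 0.03, -0.002, -0.05, -1],
  [0, 0, 0, 0.06, -0.004, -0.05, -1],
  [0, 0, 0, 0.095, -0.006, -0.05, -1],
  [0, 0, 0, 0.13, -0.006, -0.05, -1],
  [0, 0, 0, 0.151, -0.006, -0.04, -1],
  [0, 0, 0, 0.151, -0.006, -0.025, -1],
])

```text
time_s: 15.25
ee_pos: [0.6252, 0.2665, 0.0936]
eef_rot: [-3.141, -0.001, -0.001]
force: [-1.1, 0.6, -1.8]
grip_width: 0.0196
```

```bash
python3 -c "
from h import *
look('red',.025,'r2')"
```

```text
[0.6217 0.2665 0.091 ] [-0.1  0.1 -1.5] 0.0193
scene [411. 213.] 55 collar [0.6237 0.2684 0.0149] rim [0.5737 0.2971 0.0164]
scene [403. 233.] 257 collar [0.6718 0.2412 0.0276] rim [0.6266 0.2673 0.0303]
top [160. 174.] 129 collar [0.604  0.2443 0.023 ] rim [0.6184 0.2588 0.0244]
```

View pics/r2.png

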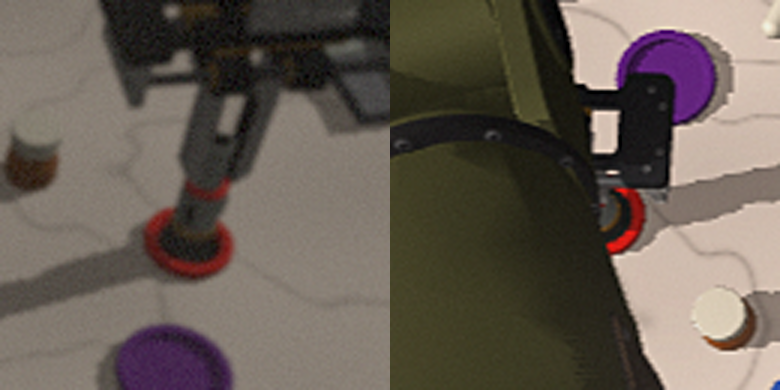

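Red is aligned to within a few mm, with the collar about 4 mm short in x. I'll nudge +3 mm and lower.

>>> send_rows([
  [0, 0, 0, 0.003, 0, 0.005, -1],
  [0, 0, 0, 0.003, 0, 0.012, -1],
  [0, 0, 0, 0.003, 0, 0.016, -1],
  [0, 0, 0, 0.003, 0, 0.018, -1],
  [0, 0, 0, 0.003, 0, 0.019, -1],
  [0, 0, 0, 0.003, 0, 0.0195, -1],
  [0, 0, 0, 0.003, 0, 0.0195, -1],
])

```text
time_s: 16.05
ee_pos: [0.6263, 0.267, 0.0751]
eef_rot: [-3.142, -0.0, -0.0]
force: [-0.2, -0.4, -0.8]
grip_width: 0.0193
```

>>> send_rows([
  [0, 0, 0, 0, 0, 0.0005, -1],
  [0, 0, 0, 0, 0, 0.001, -1],
  [0, 0, 0, 0, 0, 0.0015, -1],
  [0, 0, 0, 0, 0, 0.0015, -1],
])

```text
time_s: 16.45
ee_pos: [0.6265, 0.267, 0.0739]
eef_rot: [-3.141, -0.001, -0.0]
force: [-1.4, -0.5, 3.4]
grip_width: 0.0192
```

>>> send_rows([
  [0, 0, 0, 0, 0, 0, -0.4],
  [0, 0, 0, 0, 0, 0, 0],
  [0, 0, 0, 0, 0, 0, 0.2],
  [0, 0, 0, 0, 0, 0, 0.2],
  [0, 0, 0, 0, 0, 0, 0.2],
  [0, 0, 0, 0, 0, -0.005, 0.2],
  [0, 0, 0, 0, 0, -0.025, 0.2],
  [0, 0, 0, 0, 0, -0.055, 0.2],
])

```text
time_s: 17.25
ee_pos: [0.6256, 0.2667, 0.1278]
eef_rot: [3.141, 0.003, -0.0]
force: [-0.6, -0.6, 1.2]
grip_width: 0.0563
```

```bash
python3 -c "
from h import *
look('red',.004,'r3')"
```

```text
[0.6279 0.2676 0.1334] [0.3 0.8 1.3] 0.0565
scene [404. 230.] 309 collar [0.6543 0.2513 0.0295] rim [0.6257 0.2678 0.0312]
top [156. 171.] 242 collar [0.6114 0.2556 0.0288] rim [0.6206 0.265  0.0299]
```

View pics/r3.png

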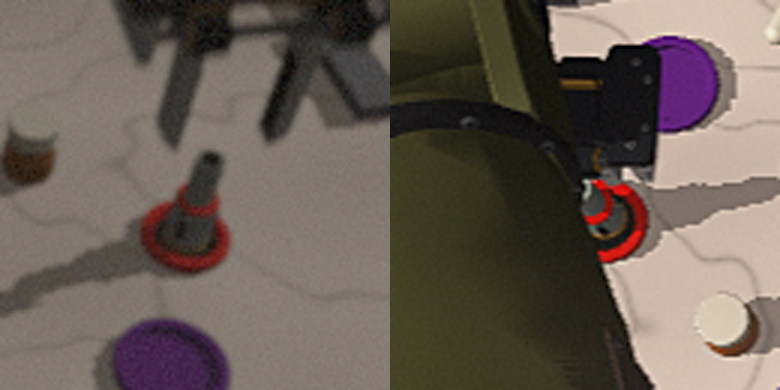

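Red stands in its dish. Last is the blue bit.

>>> send_rows([
  [0, 0, 0, -0.01, 0.02, -0.02, 0.2],
  [0, 0, 0, -0.025, 0.055, -0.02, 0.2],
  [0, 0, 0, -0.045, 0.1, -0.02, 0.2],
  [0, 0, 0, -0.065, 0.145, -0.02, 0.2],
  [0, 0, 0, -0.085, 0.19, -0.02, 0.2],
  [0, 0, 0, -0.105, 0.235, -0.02, 0.2],
  [0, 0, 0, -0.125, 0.275, -0.02, 0.2],
  [0, 0, 0, -0.14, 0.31, -0.02, 0.2],
])

```text
time_s: 18.15
ee_pos: [0.4849, -0.0446, 0.1484]
eef_rot: [3.142, 0.0, -0.001]
force: [1.2, 0.8, -0.4]
grip_width: 0.0564
```

>>> send_rows([
  [0, 0, 0, -0.012, 0.022, 0, 0.2],
  [0, 0, 0, -0.017, 0.032, 0.01, 0.2],
  [0, 0, 0, -0.017, 0.032, 0.03, 0.2],
  [0, 0, 0, -0.017, 0.032, 0.046, 0.2],
  [0, 0, 0, -0.017, 0.032, 0.046, 0.2],
])

```text
time_s: 18.65
ee_pos: [0.4683, -0.0743, 0.1001]
eef_rot: [-3.141, 0.004, 0.0]
force: [0.6, -0.6, -0.5]
grip_width: 0.0565
```

```bash
python3 -c "
from h import *
look('blue',.0,'b1')"
```

```text
[ 0.4694 -0.0745  0.1023] [-0.   0.5  0.2] 0.0569
scene [238. 181.] 176 collar [ 0.4711 -0.074   0.0244] rim [ 0.4362 -0.0766  0.0256]
scene [315. 188.] 261 collar [0.5118 0.0973 0.0388] rim [0.479  0.1038 0.0408]
top [494.  45.] 251 collar [ 0.9198 -0.496   0.0216] rim [ 0.9385 -0.5133  0.0223]
top [225. 240.] 426 collar [0.4703 0.0996 0.0403] rim [0.4736 0.1026 0.0417]
```

View pics/b1.png

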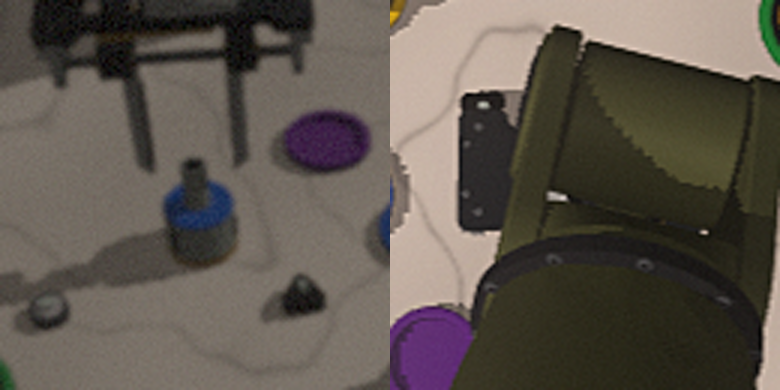

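The fingers straddle the blue boss at (195,168). Lowering by about 33 mm and gripping.

>>> send_rows([
  [0, 0, 0, 0, 0, 0.015, 0.2],
  [0, 0, 0, 0, 0, 0.027, 0.2],
  [0, 0, 0, 0, 0, 0.033, 0],
  [0, 0, 0, 0, 0, 0.033, -0.5],
  [0, 0, 0, 0, 0, 0.033, -1],
  [0, 0, 0, 0, 0, 0.033, -1],
  [0, 0, 0, 0, 0, 0.033, -1],
  [0, 0, 0, 0, 0, 0.033, -1],
])

```text
time_s: 19.55
ee_pos: [0.4695, -0.0751, 0.0698]
eef_rot: [3.141, -0.001, -0.0]
force: [-0.3, 0.1, 2.5]
grip_width: 0.019
```

>>> send_rows([
  [0, 0, 0, 0, 0, 0, -1],
  [0, 0, 0, 0, 0, 0, -1],
  [0, 0, 0, 0, 0, 0, -1],
  [0, 0, 0, 0, 0, 0, -1],
  [0, 0, 0, 0, 0, 0, -1],
])

```text
time_s: 20.05
ee_pos: [0.4695, -0.0751, 0.0698]
eef_rot: [3.141, -0.001, -0.0]
force: [-0.7, -1.5, 7.0]
grip_width: 0.019
```

>>> send_rows([
  [0, 0, 0, 0, 0, -0.02, -1],
  [0, 0, 0, 0, -0.01, -0.045, -1],
  [0, 0, 0, 0.002, -0.04, -0.05, -1],
  [0, 0, 0, 0.004, -0.08, -0.05, -1],
  [0, 0, 0, 0.007, -0.12, -0.05, -1],
  [0, 0, 0, 0.007, -0.155, -0.05, -1],
  [0, 0, 0, 0.007, -0.178, -0.04, -1],
  [0, 0, 0, 0.007, -0.178, -0.025, -1],
])

```text
time_s: 20.85
ee_pos: [0.4761, 0.1055, 0.0942]
eef_rot: [-3.141, -0.0, 0.003]
force: [0.7, -0.6, -2.8]
grip_width: 0.0194
```

```bash
python3 -c "
from h import *
look('blue',.023,'b2')"
```

```text
[0.4749 0.1034 0.0925] [ 0.  -0.3 -2.9] 0.0197
scene [29.  3.] 35 collar [-0.6235 -0.8094  0.0881] rim [-0.7894 -0.8835  0.0965]
scene [319. 170.] 140 collar [0.4753 0.1075 0.0237] rim [0.4132 0.1199 0.026 ]
scene [317. 192.] 175 collar [0.5359 0.0927 0.0372] rim [0.4795 0.1037 0.0407]
top [494.  45.] 250 collar [ 0.9064 -0.4836  0.021 ] rim [ 0.9385 -0.5133  0.0223]
```

View pics/b2.png

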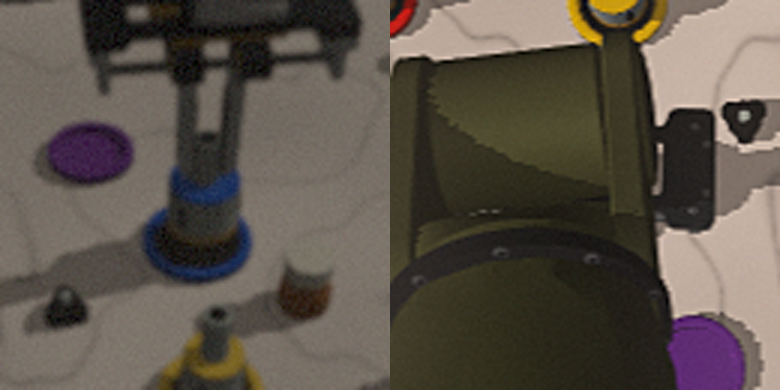

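Blue is aligned within about 4 mm. I'll nudge +2 mm in x and lower.

>>> send_rows([
  [0, 0, 0, 0.002, 0, 0.005, -1],
  [0, 0, 0, 0.002, 0, 0.012, -1],
  [0, 0, 0, 0.002, 0, 0.016, -1],
  [0, 0, 0, 0.002, 0, 0.018, -1],
  [0, 0, 0, 0.002, 0, 0.019, -1],
  [0, 0, 0, 0.002, 0, 0.0195, -1],
  [0, 0, 0, 0.002, 0, 0.02, -1],
  [0, 0, 0, 0.002, 0, 0.02, -1],
])

```text
time_s: 21.75
ee_pos: [0.4783, 0.103, 0.0745]
eef_rot: [-3.142, -0.0, -0.0]
force: [-0.3, -0.4, -2.6]
grip_width: 0.0196
```

>>> send_rows([
  [0, 0, 0, 0, 0, 0.0005, -1],
  [0, 0, 0, 0, 0, 0.001, -1],
  [0, 0, 0, 0, 0, 0.0015, -1],
  [0, 0, 0, 0, 0, 0.0015, -1],
])

```text
time_s: 22.15
ee_pos: [0.4786, 0.103, 0.0738]
eef_rot: [3.142, -0.001, -0.0]
force: [-3.6, -2.0, 10.3]
grip_width: 0.0197
```

Contact at the expected height. Releasing, then withdrawing upward.

>>> send_rows([
  [0, 0, 0, 0, 0, -0.0005, -0.4],
  [0, 0, 0, 0, 0, -0.0005, 0],
  [0, 0, 0, 0, 0, -0.0005, 0.2],
  [0, 0, 0, 0, 0, -0.0005, 0.2],
  [0, 0, 0, 0, 0, -0.0005, 0.2],
  [0, 0, 0, 0, 0, -0.005, 0.2],
  [0, 0, 0, 0, 0, -0.03, 0.2],
  [0, 0, 0, 0, 0, -0.07, 0.2],
])

```text
time_s: 22.95
ee_pos: [0.4772, 0.1029, 0.1424]
eef_rot: [3.141, 0.004, -0.0]
force: [-0.0, -0.0, -0.0]
grip_width: 0.0565
```

>>> send_rows([
  [0, 0, 0, -0.02, 0, -0.04, 0.2],
  [0, 0, 0, -0.04, 0, -0.08, 0.2],
  [0, 0, 0, -0.07, 0.03, -0.11, 0.2],
  [0, 0, 0, -0.1, 0.07, -0.11, 0.2],
  [0, 0, 0, -0.1, 0.11, -0.11, 0.2],
  [0, 0, 0, -0.1, 0.15, -0.11, 0.2],
  [0, 0, 0, -0.1, 0.19, -0.11, 0.2],
  [0, 0, 0, -0.1, 0.22, -0.11, 0.2],
])

```text
time_s: 23.75
ee_pos: [0.3778, -0.1189, 0.2535]
eef_rot: [3.141, -0.001, -0.001]
force: [0.4, 0.6, -0.8]
grip_width: 0.0562
```

```bash
python3 - <<'E'
from h import *
from station import ctrl
a=ctrl.camera("scene");b=ctrl.camera("top");print(ctrl.get_obs()["ee_pos"].round(3))
np.savez("pics/sF.npz",**a)
cv2.imwrite("pics/fs.png",cv2.resize(a["pixels"][90:300,110:440,::-1],None,fx=2.4,fy=2.4,interpolation=cv2.INTER_CUBIC))
cv2.imwrite("pics/ft.png",cv2.resize(b["pixels"][90:300,110:440,::-1],None,fx=2.4,fy=2.4,interpolation=cv2.INTER_CUBIC))
E
```

```text
[ 0.378 -0.119  0.253]
```

View pics/fs.png

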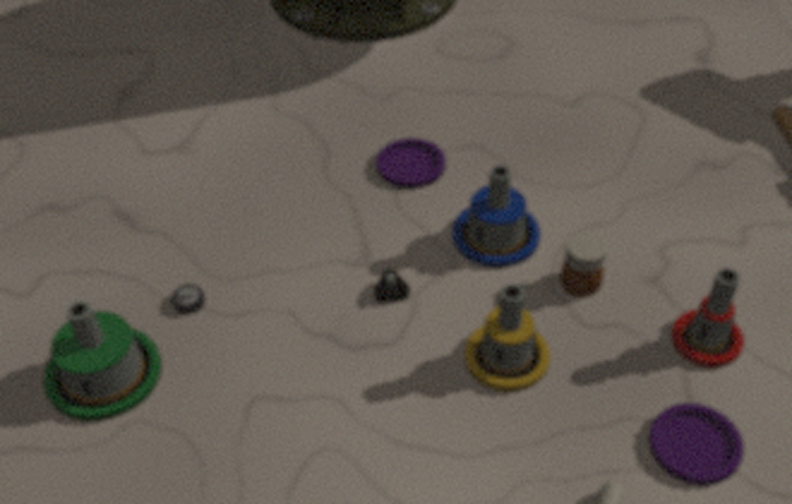

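View pics/ft.png

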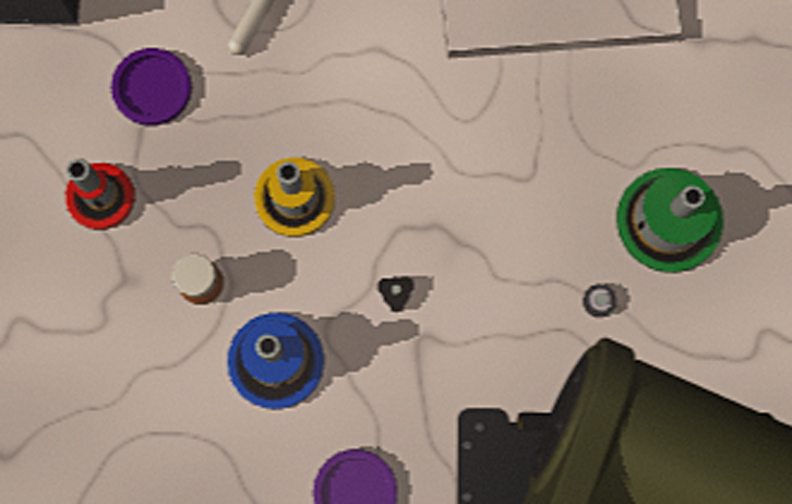

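All four bits stand in their own dishes with recess floor visible around them, and the jar is upright. One numeric check using the boss tops in the top view: red (78,169), yellow (288,173), blue (267,345), green (693,196).

```bash
python3 - <<'E'
from h import *
from station import ctrl
c=dict(np.load("pics/top0.npz"))
H=dict(red=(.6235,.2668),yellow=(.626,.091),blue=(.4762,.1033),green=(.611,-.2528))
for n,p in dict(red=(78,169),yellow=(288,173),blue=(267,345),green=(693,196)).items():
    uv=np.array(p)/2.4+[110,90]
    w=ray(c,uv,.086)[0];print(n,w.round(4),((w-H[n])*1000).round(1))
b=ctrl.camera("top")
for p in H.values():
    pass
# boss-top height from depth
    u,v=pix(b,[*p,.086]).astype(int);z=b["z_map"][v-3:v+4,u-3:u+4].min()
    f=210/np.tan(np.radians(b["fov_y"])/2)
    X=b["R"].T@(np.array([(u-b["cx"])/f*z,(v-b["cy"])/f*z,z])-b["t"]);print("top z",X[2].round(4))
i=b["pixels"].astype(int)-c["pixels"];print("jar diff",np.abs(i[185:222,175:205]).mean())
E
```

```text
red [0.6234 0.2645] [-0.1 -2.3]
yellow [0.6231 0.0892] [-2.9 -1.8]
blue [0.4774 0.102 ] [ 1.2 -1.3]
green [ 0.6091 -0.2539] [-1.9 -1.1]
top z 0.0878
top z 0.0885
top z 0.0896
top z 0.0888
jar diff 13.064564564564565
```

```bash
python3 -c "
from station import ctrl
print(ctrl.hand_in())"
```

```text
the job is handed in; nothing more can be done
None
```

All four core bits are standing mouth down in the dishes of their own colours, and I handed the job in at about 24 s of robot time. `ctrl.hand_in()` reports no verdict, so success is judged from my own last checks:

- **Position:** boss tops in the top view put each bit within about 3.5 mm of its dish centre (limit 12 mm).
- **Seating:** each bit touched down with the gripper 3 to 4 mm higher than where it was gripped on the bench. That matches the 4 mm recess floor, so none is on a rim. The pictures show black floor around every bit.
- **Jar, look-alikes and arm:** the jar still stands at top pixel (192,206), as at the start. The purple dishes were not touched, and the gripper was well clear of everything.

Two checks did not agree exactly:

- **Boss-top height:** a rough depth reading gave 88 to 90 mm, against 86 mm expected. I put this down to the camera's 2 mm calibration and the way I took the reading.
- **Jar pixels:** a pixel comparison around the jar showed some change (mean 13 of 255). I took this to be lighting or shadow, since the jar's own position had not changed.

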